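# Lever the battery cover of the bench logger open with the screwdriver

### The job

The logger with the blue battery cover needs new cells and its cover is snapped tight: pick up the red-handled screwdriver, push its blade in under the front lip of the blue cover and lever the cover up past its snap catch, so that it springs open. Use the blade, not your fingers, on the logger, leave the cover of the logger with the orange one shut, and lay the screwdriver flat on the worktop afterwards.

Things in the scene. Friction and masses are not known exactly. Their poses are not given: they have to be found in the camera images.
- screwdriver: Slotted screwdriver, 190 mm long, 70 g, red handle and thin steel shaft, lying on the worktop with the blade pointing roughly away from the robot. Origin at mid length, on its underside as it lies at the start; z up, +y towards the handle end. Its long axis lies at z = 12 mm. Handle: 24 mm diameter, y = +7 to +95 mm; shaft: 6 mm thick, y = -95 to +7 mm; it balances on the handle about y = +25 mm.
- driver_tip (a point): End of the screwdriver's blade, on its long axis, 95 mm from mid length (screwdriver frame [0, -95, 12] mm).
- blue_logger: Fixed white data logger, 130 deep (x) x 100 wide (y) x 107 mm high, blue cover on top. Origin under the centre of its base, z up; -x is the front with display, facing roughly the robot. Its top has a ledge in front, z = 90 mm, from x = -65 (front edge) to -25 mm (upright wall that stops the blade). The cover's lip, 6 mm thick, overhangs it from x = -60 back, underside at z = 101 mm.
- blue_edge (a point): Middle of the front edge of the blue logger's ledge (logger frame [-65, 0, 90] mm), the fulcrum. Above the ledge is the gap for the blade: 11 mm high, 40 mm deep along +x, 100 mm wide, open in front. With the blade's tip some 36 mm past this edge and the shaft resting on it, lowering the handle (tilt of about 20 to 25 degrees) raises the tip and lifts the lip.
- blue_cover (a joint): Hinge of the blue cover, rad: 0 = snapped shut, growing as the front lip rises; the hinge runs along y at the logger's x = +58, z = 101 mm. A spring catch holds it (about 3 N at the lip); once the lip is levered up some 5 mm (0.06 rad) the catch lets go and a spring swings the cover up to about 1.2 rad, where it stays.
- orange_logger: A second fixed logger, the same in every way but with an orange cover; same origin and axes. To be left shut.
- orange_cover (a joint): Hinge of the orange cover, rad, 0 = snapped shut; works like the blue one.
There are look-alikes about, which are no part of the job. What is shaped like the screwdriver but purple or yellow is not meant.

How it is judged:
By the outcome, as a careful person would: the job done as asked, in the order asked, and still so for the second after the job is handed in, with the robot touching nothing.
It also fails if it takes over 58 s, if anything falls off the work surface, if the arm or the gripper's body presses on something with over 40 N, if the wrist force passes 120 N, or if a joint passes its speed limit or range.

### The arm

A 6-joint arm with a two-finger parallel gripper is mounted at the origin on a cart in front of the work surface, level with it; the furniture and walls round the work are solid. World frame = base frame: x ahead of the robot, y to its left, z up, the work surface at z = 0. Lengths are in m, angles in degrees, forces in N, time in s.
With the tool pointing down it reaches from about 0.325 to 0.775 m from the base axis. Payload 5.5 kg.
Tool frame: the origin (TCP) lies on the centre line of the jaws, within the pads' length; the fingertips stand 17 mm ahead of it and the grasp point (between the pads) lies 2 mm behind it; z points along the fingers, y is the line along which they close (so a half turn about z gives the same grasp; the last joint's range is limited). The gripper opens to 85 mm and grips with 20 to 120 N. Pads are 22 mm wide; open, the fingers measure 114 mm over their backs; the gripper's body (76 mm by 85 mm) begins 54 mm behind the grasp point. The pads swing forward as they close: fully open they stand 13 mm farther back than shut.
Start: joints at [69.059, 5.22, 70.514, -0, 104.267, -3.249], TCP at [0.182, 0.572, 0.248] pointing down, gripper open.
Joint ranges: [-164.24, 164.24], [-49.07, 125.15], [9.68, 141.18], [-86.29, 266.29], [3.28, 154.24], [-151.56, 151.56]. Speed limits (degrees/s): [147.25, 147.25, 172.46, 180, 180, 180].

### API

Orientations are given as [roll, pitch, yaw] about the fixed x, y, z axes, in that order (R = Rz(yaw) Ry(pitch) Rx(roll)).
In Python, from cell import arm gives the robot as it stands.
- The arm moves only by the tool step_arm, never from a script. Its argument "motion" is a list of rows, each a list of 5 numbers: the shift along the tool's x, y, z in m, then the turn about the tool's z in rad, then the finger opening in m, from 0 to 0.0854. A call has 1 to 12 rows; each row shifts and turns the commanded pose from where the row before left it, along the tool's axes as they then stand; what a row does not reach is not made up. A row lasts 1/8 s, in which the tool goes at most 62.5 mm and 10.7 degrees, less where a joint would pass 70% of its speed; a pose out of reach is approached as far as the arm can. A call is refused whole if a number of a shift passes 0.0625 or a number of a turn 0.188, either way. A call with a gripper value outside its range is refused whole. The fingers move at their own pace and stop on an object; "force" is the grip in N (left out, the last holds). Time passes only in rows, so rows that do not move let the fingers close. It gives the time, the measured TCP pose, the force, the opening and the grip force at its end, in the units of the state.
- arm.state(): the state, without advancing time (a new reading comes with each control period).
- arm.get_image(name): name is "scene" or "top" or "wrist"; returns a dict with "color" (420x560x3 uint8, red, green, blue), "range_z" (420x560 float32, m along the optical axis (not along the pixel's ray), 0 where there is no reading), "fx", "fy", "cx", "cy" (pixels), "world_to_cam" (4x4, takes a point from world to camera coordinates); the wrist camera has in their place "T_tool_cam" (4x4, takes a point from camera to tool coordinates, whose origin is the TCP and whose axes are the flange's). Camera axes: x right, y up, looking along -z (the intrinsics and any distortion apply to the point x, -y, -z); pixel columns grow to the right and rows downward; lengths in m; the calibration is good to about 2 mm. The wrist camera is an equidistant fisheye: a pixel r from the principal point sees the ray r / f radians off the axis. A picture is of the moment at which its call begins: read the wrist's pose just before it.
- arm.finish_job(): hands the job in; it is judged then, once.
The state is a dict: "time": time; "joint_positions": joint angles; "joint_vel": joint speeds; "joint_efforts": joint torques, N m; "tcp_pos": TCP position; "tcp_rot": TCP orientation; "wrist_force": force on the tool from outside, world axes, zero at the start; "ft_torque": the same for the moment, N m; "gripper_width": opening from 0.0 (shut) to 1.0 (fully open); "grasp_force": force on a finger pad.
Only numpy, scipy, OpenCV 4.12 (cv2) and the standard library are available. Lean on these libraries where they do the work, as an engineer would, in place of code of your own. Each camera call takes 0.05 s, during which the arm holds its last target. There are 200 camera calls.

## Working session

There is one attempt and no reset: what is moved stays moved. The work goes in short steps, Python scripts to look and compute and a tool call to move; the robot and the scene stay as the last step left them, time stands still between calls to the robot, and variables do not carry over. Pictures are saved under pics/ and viewed, at most 10 in all, crops included, and the job is handed in when it is done.

Besides the shell and the picture viewer there is one more tool, called after ">>>" by a JSON object that holds its "method" and its "body", one argument or row to a line. step_arm: Moves the arm, as the interface text tells. Its arguments: {"type":"object","properties":{"motion":{"type":"array"},"force":{"type":"number"}},"required":["motion"]}

```bash
mkdir -p pics; cat > h.py <<'E'
from cell import arm
import numpy as np, cv2
def grab(n,f=None):
    s=arm.state(); im=arm.get_image(n)
    if f: cv2.imwrite('pics/'+f,im['color'][:,:,::-1])
    return s,im
def ray(im,u,v):
    c=np.array([(u-im['cx'])/im['fx'],-(v-im['cy'])/im['fy'],-1.])
    T=np.linalg.inv(im['world_to_cam']); return T[:3,3],T[:3,:3]@c
def pt(im,u,v):  # depth
    o,d=ray(im,u,v); return o+d*im['range_z'][int(v),int(u)]
def atz(im,u,v,z):
    o,d=ray(im,u,v); return o+d*(z-o[2])/d[2]
E
python3 - <<'E'
from h import *
s,a=grab('scene'); _,b=grab('top')
cv2.imwrite('pics/a.png',np.hstack([a['color'],b['color']])[:,:,::-1][:, :].copy())
cv2.imwrite('pics/s1.png',a['color'][:,:,::-1]);cv2.imwrite('pics/t1.png',b['color'][:,:,::-1])
print(s)
E
```

```text
{'time': 0.0, 'joint_positions': array([ 6.90576643e+01,  5.26532851e+00,  7.05812415e+01, -1.23674973e-03,
        1.04265744e+02, -3.24732264e+00]), 'joint_vel': array([-0.02752952,  0.02233704,  0.07268755,  0.02665818,  0.02231195,
       -0.05577796]), 'joint_efforts': array([ 8.39225286e-04, -4.58717537e+01, -4.18038690e+01,  1.44342785e-04,
        1.12001103e-02, -3.54324015e-05]), 'tcp_pos': array([0.18227983, 0.57139245, 0.24713391]), 'tcp_rot': array([-1.79887799e+02, -5.16485444e-03,  1.62304678e+02]), 'wrist_force': array([0.5789947 , 0.02304315, 0.48829879]), 'ft_torque': array([-0.02426662, -0.04793201, -0.03202587]), 'grasp_force': 0.0, 'gripper_width': 1.0042132852937458}
```

View pics/s1.png

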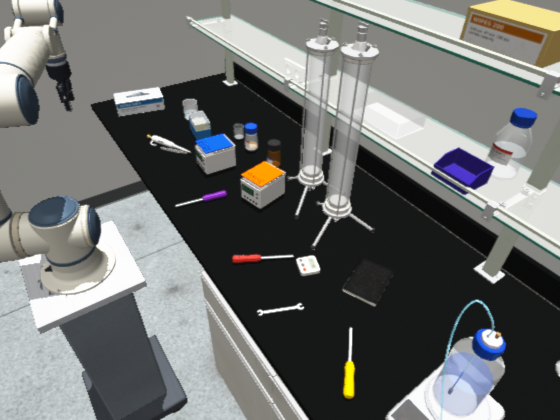

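View pics/t1.png

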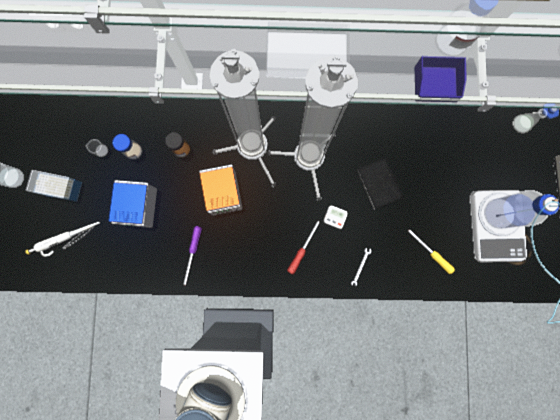

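The scene and top views show three drivers: purple (top 192,255), red (top 303,247; scene 262,258) and yellow (top 432,252). The red one is meant, with its handle near (295,262) and its tip near (318,223). The blue-covered logger is at top (130,203) and the orange one at (220,190). Next I'll measure and enlarge.

```bash
python3 - <<'E'
from h import *
_,a=grab('scene'); _,b=grab('top')
def crop(im,x,y,w,h,k): return cv2.resize(im['color'][y:y+h,x:x+w,::-1],None,fx=k,fy=k,interpolation=cv2.INTER_CUBIC)
A=crop(b,95,170,65,65,6); B=crop(b,275,215,65,65,6)
C=crop(a,185,125,65,50,6); D=crop(a,225,235,65,50,6)
cv2.imwrite('pics/c1.png',np.vstack([np.hstack([A,B])[:300*2],np.hstack([C,D])])[:690] if 0 else cv2.resize(np.vstack([np.hstack([A,B]),np.hstack([C,D])]),None,fx=.85,fy=.85))
print(A.shape,C.shape)
for n,im,ps in(('top',b,[(295,262),(303,247),(312,232),(130,203),(220,190)]),('scene',a,[(246,259),(275,257),(215,142),(262,172)])):
    for p in ps: print(n,p,pt(im,*p).round(4))
# segmentation by colour + depth
for n,im in(('top',b),('scene',a)):
    hsv=cv2.cvtColor(im['color'],cv2.COLOR_RGB2HSV)
    H,S,V=hsv[...,0],hsv[...,1],hsv[...,2]
    for nm,m in(('red',((H<6)|(H>174))&(S>150)&(V>80)),('blue',(H>100)&(H<120)&(S>150)&(V>80)),('orange',(H>8)&(H<20)&(S>180)&(V>150))):
        k,l,st,ce=cv2.connectedComponentsWithStats(m.astype(np.uint8))
        for i in range(1,k):
            if st[i,4]>60:
                v,u=np.nonzero(l==i); P=np.array([pt(im,x,y) for x,y in zip(u,v)])
                r=cv2.minAreaRect(np.c_[u,v].astype(np.float32))
                print(n,nm,st[i],'med',np.median(P,0).round(4), 'lo',np.percentile(P,2,0).round(4),'hi',np.percentile(P,98,0).round(4),r)
E
```

```text
(390, 390, 3) (300, 390, 3)
top (295, 262) [ 0.434  -0.2551  0.0204]
top (303, 247) [ 0.4826 -0.2805  0.0117]
top (312, 232) [ 0.5316 -0.3087  0.0161]
top (130, 203) [0.6014 0.2493 0.1091]
top (220, 190) [ 0.6477 -0.0196  0.1077]
scene (246, 259) [ 0.432  -0.2692  0.0193]
scene (275, 257) [ 0.5157 -0.3047  0.0108]
scene (215, 142) [0.6075 0.2605 0.1041]
scene (262, 172) [ 0.6537 -0.0119  0.1063]
top red [288 248  18  26 112] med [ 0.4402 -0.26    0.0196] lo [ 3.994e-01 -2.835e-01  3.000e-04] hi [ 0.4759 -0.2339  0.0272] ((296.2093505859375, 260.54498291015625), (7.7058820724487305, 26.882352828979492), 28.07248878479004)
top blue [112 134  18  17 252] med [0.7907 0.2899 0.1109] lo [ 7.660e-01  2.652e-01 -3.000e-04] hi [0.83   0.3631 0.1161] ((120.5, 142.0), (16.0, 17.0), 90.0)
top blue [ 108  183   39   40 1274] med [0.6017 0.2586 0.1079] lo [0.5467 0.2092 0.002 ] hi [0.6576 0.3543 0.1127] ((126.923095703125, 203.11541748046875), (33.61341094970703, 39.939186096191406), 7.125016689300537)
top blue [533 194  25  21 149] med [ 0.6005 -0.8865  0.2739] lo [ 0.5801 -0.9308  0.2374] hi [ 0
[... 668 characters left out ...]
119] ((250.5, 127.5), (11.0, 13.0), 90.0)
scene blue [190 124  42  29 567] med [0.6174 0.2758 0.1047] lo [0.545  0.207  0.0009] hi [0.68   0.5377 0.1089] ((208.91177368164062, 140.8529510498047), (44.86908721923828, 23.525955200195312), 14.03624439239502)
scene blue [473 328  33  32 475] med [ 0.5861 -0.9084  0.2687] lo [ 0.5772 -0.9291 -0.0022] hi [ 0.8518 -0.8234  0.2751] ((487.52032470703125, 344.37164306640625), (33.5955696105957, 28.364423751831055), 35.53767776489258)
scene orange [241 161  42  26 555] med [ 0.6509 -0.0186  0.1054] lo [ 0.5916 -0.073  -0.0011] hi [0.7137 0.1621 0.1093] ((261.7205505371094, 173.36764526367188), (20.922826766967773, 36.18620300292969), 59.03623962402344)
```

View pics/c1.png

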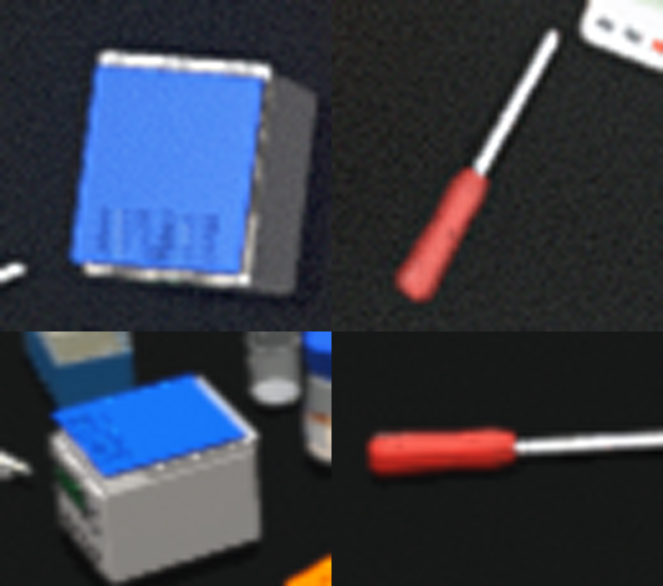

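```bash
python3 - <<'E'
from h import *
_,b=grab('top'); _,a=grab('scene')
tip,end,jn=[atz(b,*p,.012)[:2] for p in((318.5,221.9),(291.1,270.9),(304.6,249.3))]
print('top tip,end,jn',tip,end,jn,np.linalg.norm(tip-end))
d=(tip-end)/np.linalg.norm(tip-end); print('yaw',np.degrees(np.arctan2(d[1],d[0])),'mid',(tip+end)/2)
# scene: D crop x=225+(x-331)/5.1 y=235+(y-331)/5.1
s2=[atz(a,225+(x-331)/5.1,235+(y-331)/5.1,.012)[:2] for x,y in((370,453),(515,447))]
print('scene end,jn',s2)
for p in((114.6,181.4),(147.5,183.3),(144,223.9),(109.1,221.4)):print('cover',atz(b,*p,.107))
print('ledge',atz(b,144,225.9,.09),atz(b,111.7,224.0,.09))
for im,sg in((b,'top'),(a,'scene')):
    hsv=cv2.cvtColor(im['color'],cv2.COLOR_RGB2HSV);H,S,V=cv2.split(hsv)
    m=((H>100)&(H<120)&(S>150)&(V>80)).astype(np.uint8)
    k,l,st,ce=cv2.connectedComponentsWithStats(m)
    for i in range(1,k):
        v,u=np.nonzero(l==i)
        if st[i,4]<400: continue
        P=np.array([atz(im,x,y,.107)[:2] for x,y in zip(u,v)])
        r=cv2.minAreaRect((P*1000).astype(np.float32)); print(sg,r,(P.mean(0)).round(4))
E
```

```text
top tip,end,jn [ 0.56533745 -0.32990135] [ 0.40516639 -0.24341604] [ 0.47526099 -0.2858184 ] 0.1820287760659711
yaw -28.367090434262835 mid [ 0.48525192 -0.2866587 ]
scene end,jn [array([ 0.40073187, -0.24046753]), array([ 0.47708636, -0.28446584])]
cover [0.66663928 0.30124827 0.107     ]
cover [0.66316724 0.20130138 0.107     ]
cover [0.53939497 0.20398306 0.107     ]
cover [0.54453155 0.30879894 0.107     ]
ledge [0.53445666 0.20965905 0.09      ] [0.53801908 0.30795793 0.09      ]
top ((601.6236572265625, 258.9750061035156), (101.81076049804688, 117.35137939453125), 86.72261810302734) [0.6023 0.2592]
scene ((602.9138793945312, 318.34332275390625), (233.65908813476562, 118.96048736572266), 83.89251708984375) [0.5953 0.2774]
scene ((729.6937255859375, -876.086181640625), (86.51902770996094, 67.46461486816406), 6.351297378540039) [ 0.7202 -0.8794]
```

```bash
cat >> h.py <<'E'
from scipy.spatial.transform import Rotation as Ro
def goto(*wps):
    s=arm.state(); p=s['tcp_pos']; R=Ro.from_euler('xyz',s['tcp_rot'],degrees=True).as_matrix()
    print('t',s['time'].__round__(2),'p',p.round(4),'rot',s['tcp_rot'].round(2),'F',s['wrist_force'].round(1),'w',s['gripper_width'],s['grasp_force'])
    for w in wps:
        d=R.T@(np.array(w)-p); n=int(np.ceil(np.linalg.norm(d)/.06)); print(w,'tool shift',d.round(4),n,(d/n).round(4)); p=np.array(w)
E
python3 -c "
from h import *
goto((.42,.10,.247),(.463,-.275,.247))"
```

```text
t 0.3 p [0.1823 0.5715 0.2479] rot [-179.96   -0.    162.31] F [0.1 0.1 0.5] w 0.9982420585944314 0.0
(0.42, 0.1, 0.247) tool shift [-0.3697 -0.377   0.0011] 9 [-0.0411 -0.0419  0.0001]
(0.463, -0.275, 0.247) tool shift [-1.549e-01 -3.442e-01  2.000e-04] 7 [-0.0221 -0.0492  0.    ]
```

>>> {"method": "step_arm", "body": {
  "motion": [
    [-0.041,-0.042,0,0,0.085],
    [-0.041,-0.042,0,0,0.085],
    [-0.041,-0.042,0,0,0.085],
    [-0.041,-0.042,0,0,0.085],
    [-0.041,-0.042,0,0,0.085],
    [-0.041,-0.042,0,0,0.085],
    [-0.041,-0.042,0,0,0.085],
    [-0.041,-0.042,0,0,0.085],
    [-0.041,-0.042,0,0,0.085],
    [-0.022,-0.049,0,0,0.085],
    [-0.022,-0.049,0,0,0.085],
    [-0.022,-0.049,0,0,0.085]
  ]
}}

```text
time: 1.8
tcp_pos: [0.4371, -0.0625, 0.2484]
tcp_rot: [180.0, 0.0, 162.3]
wrist_force: [1.5, -1.0, 0.4]
gripper_width: 0.993
grasp_force: 0.0
```

>>> {"method": "step_arm", "body": {
  "motion": [
    [-0.022,-0.049,0,0,0.085],
    [-0.022,-0.049,0,0,0.085],
    [-0.022,-0.049,0,0,0.085],
    [-0.022,-0.049,0,0,0.085],
    [0,0,0.04,0.1,0.085],
    [0,0,0.04,0.1,0.085],
    [0,0,0,0,0.085],
    [0,0,0,0,0.085]
  ]
}}

```text
time: 2.8
tcp_pos: [0.4619, -0.2744, 0.1701]
tcp_rot: [-180.0, 0.1, 151.0]
wrist_force: [0.5, 0.7, 0.1]
gripper_width: 0.996
grasp_force: 0.0
```

```bash
python3 - <<'E'
from h import *
goto((.463,-.275,.17),(.463,-.275,.02))
s,w=grab('wrist','w1.png'); print(w['fx'],w['cx'],w['cy'],w['T_tool_cam'].round(4))
E
```

```text
t 2.8 p [ 0.4619 -0.2744  0.1701] rot [-1.7999e+02  1.1000e-01  1.5097e+02] F [0.5 0.7 0.1] w 0.9961253915609409 0.0
(0.463, -0.275, 0.17) tool shift [-0.0012 -0.      0.0001] 1 [-0.0012 -0.      0.0001]
(0.463, -0.275, 0.02) tool shift [0.0003 0.     0.15  ] 3 [0.0001 0.     0.05  ]
325.19226210127806 279.20518646555325 213.4081026575877 [[ 2.000e-04  9.459e-01  3.245e-01  8.240e-02]
 [ 1.000e+00 -5.000e-04  9.000e-04 -6.000e-04]
 [ 1.000e-03  3.245e-01 -9.459e-01 -1.256e-01]
 [ 0.000e+00  0.000e+00  0.000e+00  1.000e+00]]
```

View pics/w1.png

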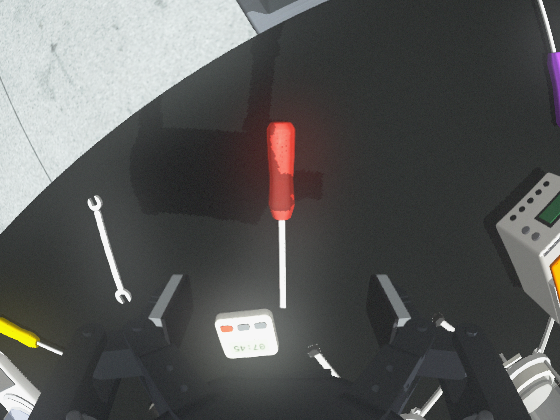

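The wrist view shows the red driver almost parallel to tool x, with its handle end at (281,123), the junction at (282,219) and the tip at (283,307). Next I'll project these points.

```bash
cat >> h.py <<'E'
def wz(s,w,u,v,z):
    q=np.array([(u-w['cx'])/w['fx'],(v-w['cy'])/w['fy']]); th=np.linalg.norm(q)
    d=np.r_[np.sin(th)*q/th,np.cos(th)]*[1,-1,-1]
    R=Ro.from_euler('xyz',s['tcp_rot'],degrees=True).as_matrix(); T=w['T_tool_cam']
    o=s['tcp_pos']+R@T[:3,3]; d=R@T[:3,:3]@d
    return o+d*(z-o[2])/d[2]
E
python3 - <<'E'
from h import *
s,w=grab('wrist')
e,j,t=[wz(s,w,*p,.012) for p in((281,123),(282.5,219),(283,307))]
print(e,j,t,np.linalg.norm(t-e)); d=(t-e)/np.linalg.norm(t-e); print(np.degrees(np.arctan2(d[1],d[0])))
g=t-120*.001*d; print('grip',g); goto((g[0],g[1],.018))
E
```

```text
[ 0.40417522 -0.24150636  0.012     ] [ 0.48203051 -0.28299092  0.012     ] [ 0.56954526 -0.33047575  0.012     ] 0.1877839243004504
-28.28033473076224
grip [ 0.46386846 -0.27362144  0.012     ]
t 2.9 p [ 0.4624 -0.2746  0.1711] rot [-179.98    0.24  150.94] F [0.2 0.1 0. ] w 0.9959938981896687 0.0
(np.float64(0.46386846021505607), np.float64(-0.2736214360806773), 0.018) tool shift [-0.0002  0.0016  0.1531] 3 [-0.0001  0.0005  0.051 ]
```

>>> {"method": "step_arm", "body": {
  "motion": [
    [0,0.002,0.05,-0.013,0.085],
    [0,0,0.05,0,0.085],
    [0,0,0.035,0,0.085],
    [0,0,0.018,0,0.085],
    [0,0,0,0,0.085],
    [0,0,0,0,0.0],
    [0,0,0,0,0.0],
    [0,0,0,0,0.0],
    [0,0,0,0,0.0],
    [0,0,0,0,0.0],
    [0,0,0,0,0.0]
  ],
  "force": 35
}}

```text
time: 4.28
tcp_pos: [0.4634, -0.2731, 0.0172]
tcp_rot: [-180.0, 0.2, 151.6]
wrist_force: [-2.1, 0.6, 6.4]
gripper_width: 0.259
grasp_force: 36.6
```

>>> {"method": "step_arm", "body": {
  "motion": [
    [0,0,-0.03,0,0],
    [0,0,-0.05,0,0],
    [0,0,-0.05,0,0],
    [0,0,-0.05,0,0],
    [0,0,0,0,0],
    [0,0,0,0,0]
  ]
}}

```text
time: 5.03
tcp_pos: [0.4623, -0.2724, 0.1948]
tcp_rot: [180.0, -0.0, 151.6]
wrist_force: [0.1, 0.1, -0.7]
gripper_width: 0.256
grasp_force: 34.5
```

```bash
python3 - <<'E'
from h import *
goto((.44,.0,.197),(.38,.272,.197))
s,w=grab('wrist','w2.png'); _,a=grab('scene','s2.png')
E
```

```text
t 5.03 p [ 0.4623 -0.2724  0.1948] rot [ 1.8000e+02 -3.0000e-02  1.5159e+02] F [ 0.1  0.1 -0.7] w 0.2564526876763064 34.50214776647044
(0.44, 0.0, 0.197) tool shift [ 0.1492  0.229  -0.0022] 5 [ 0.0298  0.0458 -0.0004]
(0.38, 0.272, 0.197) tool shift [1.822e-01 2.107e-01 1.000e-04] 5 [0.0364 0.0421 0.    ]
```

View pics/w2.png

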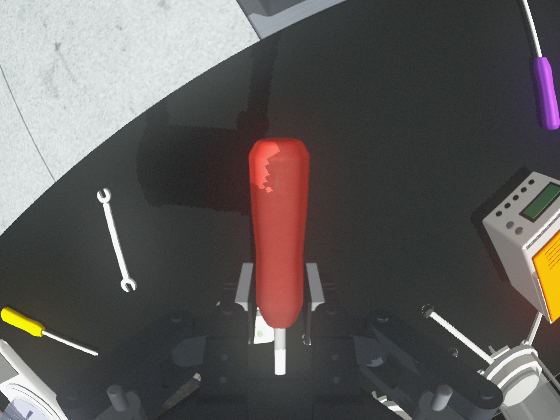

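The wrist view shows the driver held and centred, with its tip at (279,373) and handle end at (279,145). I'll get its pitch in the tool frame from the depth image.

```bash
cat >> h.py <<'E'
def wtool(w,u,v):
    q=np.array([(u-w['cx'])/w['fx'],(v-w['cy'])/w['fy']]); th=np.linalg.norm(q)
    d=np.r_[np.sin(th)*q/th,np.cos(th)]; d=d/d[2]*[1,-1,-1]*w['range_z'][int(v),int(u)]
    return w['T_tool_cam'][:3,:3]@d+w['T_tool_cam'][:3,3]
def driver():
    s,w=grab('wrist'); 
    H,S,V=cv2.split(cv2.cvtColor(w['color'],cv2.COLOR_RGB2HSV)); m=((H<6)|(H>174))&(S>130)&(V>60)
    v,u=np.nonzero(m[:,240:320]); u+=240
    P=np.array([wtool(w,a,b) for a,b in zip(u,v) if w['range_z'][b,a]>.02]); P=P[(abs(P[:,1])<.015)&(abs(P[:,2])<.08)]
    # top ridge: min tool z per x-bin; cylinder top = axis -12mm
    out=[]
    for x in np.arange(P[:,0].min()+.012,P[:,0].max()-.01,.006):
        q=P[abs(P[:,0]-x)<.003]
        if len(q)>4: out.append((x,np.percentile(q[:,2],5),q[:,1].mean()))
    out=np.array(out); f=np.polyfit(out[:,0],out[:,1],1); g=np.polyfit(out[:,0],out[:,2],1)
    print('x range',P[:,0].min().round(4),P[:,0].max().round(4),'axis z at 0',(f[1]+.012).round(4),'pitch deg',np.degrees(np.arctan(f[0])).round(2),'y',g[1].round(4),'yaw',np.degrees(np.arctan(g[0])).round(2))
    print(out[:,1].round(4))
    for v in range(362,378,3): print(v,wtool(w,279,v).round(4),end=';')
    return s,w
E
python3 -c "
from h import *
driver()"
```

```text
x range -0.0183 0.0694 axis z at 0 0.0064 pitch deg -1.39 y -0.0004 yaw -0.54
[-0.0061 -0.006  -0.0058 -0.0055 -0.0054 -0.0056 -0.0062 -0.0065 -0.0068
 -0.0071 -0.0073]
362 [-0.0467 -0.0008  0.0029];365 [-0.0489 -0.0008  0.0027];368 [-0.0524 -0.0008  0.0037];371 [-0.0551 -0.0008  0.0039];374 [ 0.0086 -0.0007 -0.0574];377 [ 0.0089 -0.0007 -0.0589];
```

```bash
python3 -c "
from h import *
goto((.42,.0,.197),(.38,.272,.197))"
```

```text
t 5.17 p [ 0.4619 -0.272   0.1931] rot [179.98  -0.2  151.59] F [ 0.  -0.5 -0.9] w 0.25678549510521353 34.504313235520385
(0.42, 0.0, 0.197) tool shift [ 0.1662  0.2194 -0.0032] 5 [ 0.0332  0.0439 -0.0006]
(0.38, 0.272, 0.197) tool shift [0.1646 0.2202 0.0007] 5 [0.0329 0.044  0.0001]
```

>>> {"method": "step_arm", "body": {
  "motion": [
    [0.0275,0.0365,0,0,0],
    [0.0275,0.0365,0,0,0],
    [0.0275,0.0365,0,0,0],
    [0.0275,0.0365,0,0,0],
    [0.0275,0.0365,0,0,0],
    [0.0275,0.0365,0,0,0],
    [0.0275,0.0365,0,0,0],
    [0.0275,0.0365,0,0,0],
    [0.0275,0.0365,0,0,0],
    [0.0275,0.0365,0,0,0],
    [0.0275,0.0365,0,0,0],
    [0.0275,0.0365,0,0,0]
  ]
}}

```text
time: 6.68
tcp_pos: [0.3797, 0.271, 0.1939]
tcp_rot: [-179.9, -0.1, 151.6]
wrist_force: [0.4, 0.8, -0.4]
gripper_width: 0.255
grasp_force: 34.5
```

>>> {"method": "step_arm", "body": {
  "motion": [
    [0,0,0,-0.146,0],
    [0,0,0,-0.146,0],
    [0,0,0,-0.146,0],
    [0,0,0,0,0],
    [0,0,0,0,0],
    [0,0,0,0,0]
  ]
}}

```text
time: 7.42
tcp_pos: [0.3805, 0.2697, 0.195]
tcp_rot: [-180.0, -0.0, 176.6]
wrist_force: [-0.3, -0.6, -0.9]
gripper_width: 0.252
grasp_force: 34.6
```

```bash
python3 - <<'E'
from h import *
goto((.397,.269,.102))
s,w=grab('wrist','w3.png')
E
```

```text
t 7.42 p [0.3805 0.2697 0.195 ] rot [-1.7999e+02 -2.0000e-02  1.7660e+02] F [-0.3 -0.6 -0.9] w 0.25187001998867686 34.610058793768985
(0.397, 0.269, 0.102) tool shift [-0.0165  0.0003  0.093 ] 2 [-0.0083  0.0001  0.0465]
```

View pics/w3.png

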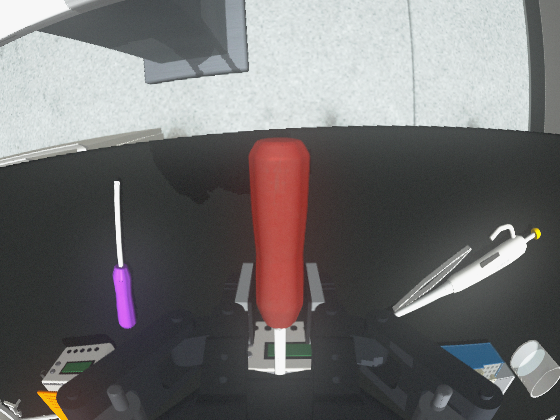

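The wrist view shows the blade (279,373) lined up over the blue logger's front (display at 285,350), with the purple driver out of the way. Next I'll lower to the height of the gap, short of the edge.

>>> {"method": "step_arm", "body": {
  "motion": [
    [0,0,0.04,0,0],
    [0,0,0.04,0,0],
    [-0.01,0,0.013,0,0],
    [0,0,0,0,0],
    [0,0,0,0,0],
    [0,0,0,0,0]
  ]
}}

```text
time: 8.22
tcp_pos: [0.3913, 0.2697, 0.1041]
tcp_rot: [179.9, 0.1, 176.7]
wrist_force: [0.7, 0.2, 0.1]
gripper_width: 0.255
grasp_force: 34.6
```

```bash
python3 - <<'E'
from h import *
goto((.397,.269,.102),(.453,.266,.102))
driver()
ims=[]
s,a=grab('scene'); _,b=grab('top'); _,w=grab('wrist')
A=cv2.resize(a['color'][120:185,165:245],None,fx=5,fy=5,interpolation=2); B=cv2.resize(b['color'][170:250,95:160],None,fx=5,fy=5,interpolation=2)[:325]
W=w['color'][310:420,180:400]; W=cv2.resize(W,None,fx=2,fy=2)
c=np.zeros((550,730,3),np.uint8); c[:325,:400]=A; c[:325,400:725]=B; c[325:545,:440]=W
cv2.imwrite('pics/c2.png',c[:,:,::-1])
E
```

```text
t 8.22 p [0.3913 0.2697 0.1041] rot [1.7991e+02 1.3000e-01 1.7668e+02] F [0.7 0.2 0.1] w 0.25529498897362585 34.61931700439891
(0.397, 0.269, 0.102) tool shift [-0.0057 -0.0003  0.0021] 1 [-0.0057 -0.0003  0.0021]
(0.453, 0.266, 0.102) tool shift [-0.0561  0.0002  0.0001] 1 [-0.0561  0.0002  0.0001]
x range -0.0176 0.0696 axis z at 0 0.0065 pitch deg -1.46 y -0.0011 yaw -0.13
[-0.006  -0.006  -0.0057 -0.0054 -0.0053 -0.0056 -0.0061 -0.0065 -0.0068
 -0.007  -0.0073]
362 [-0.0466 -0.0012  0.0033];365 [-0.049  -0.0012  0.0033];368 [-0.0515 -0.0012  0.0034];371 [-0.0549 -0.0012  0.0042];374 [ 0.0096 -0.0011 -0.0579];377 [ 0.0087 -0.0011 -0.0584];
```

View pics/c2.png

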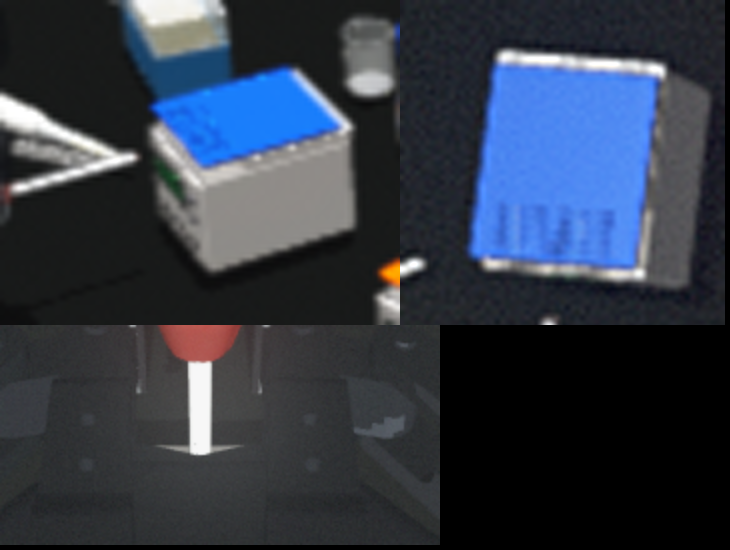

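The pictures show the blade tip free in front of the gap: scene (192,151), and in the top view about 28 mm short of the ledge. The height and line agree, so I'll insert.

>>> {"method": "step_arm", "body": {
  "motion": [
    [-0.006,0,0.002,0,0],
    [0,0,0,0,0],
    [-0.015,0,0,0,0],
    [-0.015,0,0,0,0],
    [-0.01,0,0,0,0],
    [0,0,0,0,0],
    [0,0,0,0,0]
  ]
}}

```text
time: 9.3
tcp_pos: [0.4364, 0.2665, 0.1001]
tcp_rot: [-180.0, -0.0, 176.7]
wrist_force: [-0.1, 0.3, 0.1]
gripper_width: 0.258
grasp_force: 34.6
```

>>> {"method": "step_arm", "body": {
  "motion": [
    [-0.006,0,0,0,0],
    [-0.005,0,0,0,0],
    [0,0,0,0,0],
    [0,0,0,0,0]
  ]
}}

```text
time: 9.8
tcp_pos: [0.4474, 0.2659, 0.1002]
tcp_rot: [-180.0, -0.0, 176.7]
wrist_force: [1.2, 0.5, -1.0]
gripper_width: 0.26
grasp_force: 34.6
```

>>> {"method": "step_arm", "body": {
  "motion": [
    [-0.004,0,0,0,0],
    [0,0,0,0,0],
    [0,0,0,0,0]
  ]
}}

```text
time: 10.18
tcp_pos: [0.4515, 0.2657, 0.1003]
tcp_rot: [-180.0, -0.0, 176.7]
wrist_force: [-0.6, -0.1, -0.9]
gripper_width: 0.261
grasp_force: 34.6
```

>>> {"method": "step_arm", "body": {
  "motion": [
    [-0.003,0,0,0,0],
    [0,0,0,0,0],
    [0,0,0,0,0]
  ]
}}

```text
time: 10.55
tcp_pos: [0.4545, 0.2655, 0.1003]
tcp_rot: [-180.0, -0.0, 176.7]
wrist_force: [0.2, -0.3, -1.1]
gripper_width: 0.258
grasp_force: 34.6
```

>>> {"method": "step_arm", "body": {
  "motion": [
    [0,0,0.0045,0,0],
    [-0.0005,0,0.0045,0,0],
    [-0.0005,0,0.0045,0,0],
    [-0.001,0,0.0045,0,0],
    [0,0,0,0,0],
    [0,0,0,0,0]
  ],
  "force": 25
}}

```text
time: 11.3
tcp_pos: [0.4564, 0.2654, 0.0822]
tcp_rot: [-180.0, -0.0, 176.7]
wrist_force: [-0.7, 0.6, -0.1]
gripper_width: 0.259
grasp_force: 34.9
```

```bash
python3 - <<'E'
from h import *
goto((.4545,.2655,.07)); driver()
E
```

```text
t 11.3 p [0.4564 0.2654 0.0822] rot [-1.7999e+02 -2.0000e-02  1.7669e+02] F [-0.7  0.6 -0.1] w 0.25925546136214156 34.89744952734327
(0.4545, 0.2655, 0.07) tool shift [0.0019 0.     0.0122] 1 [0.0019 0.     0.0122]
x range -0.0164 0.0699 axis z at 0 0.0054 pitch deg 9.82 y -0.001 yaw -0.23
[-0.0075 -0.007  -0.0055 -0.0041 -0.0026 -0.0015 -0.0006 -0.      0.0007
  0.0017  0.0027]
362 [-0.0375 -0.0012 -0.0057];365 [-0.0397 -0.0012 -0.0058];368 [-0.0414 -0.0012 -0.0064];371 [-0.0436 -0.0012 -0.0065];374 [ 0.0091 -0.0011 -0.0574];377 [ 0.009  -0.0011 -0.0586];
```

It pivots in the grip as intended, about 11° so far. I'll continue.

>>> {"method": "step_arm", "body": {
  "motion": [
    [-0.001,0,0.0045,0,0],
    [-0.001,0,0.0045,0,0],
    [-0.0015,0,0.004,0,0],
    [-0.0015,0,0.004,0,0],
    [0,0,0,0,0],
    [0,0,0,0,0]
  ]
}}

```text
time: 12.1
tcp_pos: [0.4614, 0.265, 0.065]
tcp_rot: [-180.0, -0.0, 176.7]
wrist_force: [-3.4, -0.7, 1.2]
gripper_width: 0.259
grasp_force: 35.4
```

```bash
python3 - <<'E'
from h import *
goto((.4545,.2655,.07)); driver()
s,a=grab('scene');cv2.imwrite('pics/c3.png',cv2.resize(a['color'][90:190,140:280,::-1],None,fx=4,fy=4))
E
```

```text
t 12.1 p [0.4614 0.265  0.065 ] rot [-1.7998e+02 -2.0000e-02  1.7668e+02] F [-3.4 -0.7  1.2] w 0.25893225166693784 35.36787684455703
(0.4545, 0.2655, 0.07) tool shift [ 0.0069  0.0001 -0.005 ] 1 [ 0.0069  0.0001 -0.005 ]
x range -0.0156 0.0678 axis z at 0 0.0038 pitch deg 21.03 y -0.0011 yaw -0.13
[-0.0092 -0.0081 -0.0055 -0.0028  0.0002  0.0027  0.0047  0.0068  0.0087
  0.011   0.013 ]
362 [-0.0326 -0.0012 -0.0106];365 [-0.0326 -0.0012 -0.0127];368 [-0.0342 -0.0012 -0.0133];371 [-0.037  -0.0012 -0.0127];374 [ 0.0093 -0.0011 -0.0576];377 [ 0.0087 -0.0011 -0.0584];
```

View pics/c3.png

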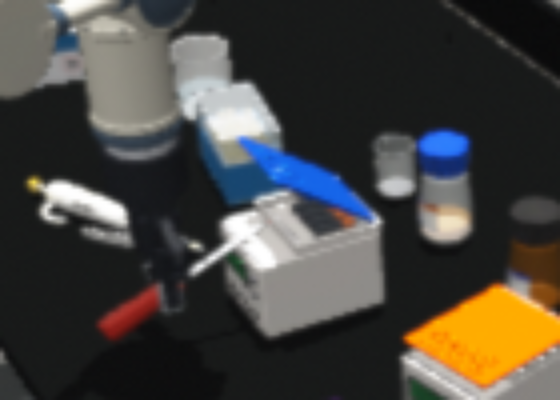

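The crop shows the blue cover sprung open at (310,185), with the orange one shut. Next I'll withdraw straight back, then raise.

>>> {"method": "step_arm", "body": {
  "motion": [
    [0.01,0,0,0,0],
    [0.02,0,0,0,0],
    [0.03,0,0,0,0],
    [0.021,0,-0.02,0,0],
    [0,0,-0.05,0,0],
    [0,0,-0.06,0,0],
    [0,0,0,0.146,0],
    [0,0,0,0.146,0],
    [0,0,0,0.146,0],
    [0,0,0,0,0]
  ]
}}

```text
time: 13.45
tcp_pos: [0.3802, 0.2697, 0.195]
tcp_rot: [-180.0, -0.0, 151.7]
wrist_force: [0.1, -0.7, -1.1]
gripper_width: 0.259
grasp_force: 35.1
```

>>> {"method": "step_arm", "body": {
  "motion": [
    [-0.0275,-0.0365,0,0,0],
    [-0.0275,-0.0365,0,0,0],
    [-0.0275,-0.0365,0,0,0],
    [-0.0275,-0.0365,0,0,0],
    [-0.0275,-0.0365,0,0,0],
    [-0.0275,-0.0365,0,0,0],
    [-0.0275,-0.0365,0,0,0],
    [-0.0275,-0.0365,0,0,0],
    [-0.0275,-0.0365,0,0,0],
    [-0.0275,-0.0365,0,0,0],
    [-0.0275,-0.0365,0,0,0],
    [-0.0275,-0.0365,0,0,0]
  ]
}}

```text
time: 14.95
tcp_pos: [0.4623, -0.2738, 0.1951]
tcp_rot: [180.0, -0.0, 151.8]
wrist_force: [0.5, 0.2, 0.3]
gripper_width: 0.258
grasp_force: 35.1
```

```bash
python3 - <<'E'
from h import *
goto((.462,-.272,.045)); driver()
E
```

```text
t 14.95 p [ 0.4623 -0.2738  0.1951] rot [180.    -0.   151.79] F [0.5 0.2 0.3] w 0.25794444238761943 35.051725858766076
(0.462, -0.272, 0.045) tool shift [0.0012 0.0015 0.1501] 3 [0.0004 0.0005 0.05  ]
x range -0.0159 0.0677 axis z at 0 0.0042 pitch deg 18.75 y -0.0006 yaw -0.36
[-0.0089 -0.0079 -0.0055 -0.0029 -0.0004  0.0019  0.0035  0.0053  0.0071
  0.009   0.0108]
362 [-0.0332 -0.0008 -0.0105];365 [-0.0337 -0.0008 -0.0121];368 [-0.0357 -0.0008 -0.0123];371 [-0.0381 -0.0008 -0.0121];374 [ 0.0095 -0.0007 -0.0582];377 [ 0.008  -0.0007 -0.0581];
```

>>> {"method": "step_arm", "body": {
  "motion": [
    [0,0,0.05,0,0],
    [0,0,0.05,0,0],
    [0,0,0.04,0,0],
    [0,0,0.01,0,0],
    [0,0,0.006,0,0],
    [0,0,0.006,0,0],
    [0,0,0,0,0]
  ],
  "force": 20
}}

```text
time: 15.88
tcp_pos: [0.4635, -0.2731, 0.0351]
tcp_rot: [-180.0, 0.2, 151.6]
wrist_force: [0.9, 0.6, 1.9]
gripper_width: 0.259
grasp_force: 35.2
```

>>> {"method": "step_arm", "body": {
  "motion": [
    [0,0,0.005,0,0],
    [0,0,0.005,0,0],
    [0,0,0.004,0,0],
    [0,0,0,0,0],
    [0,0,0,0,0]
  ]
}}

```text
time: 16.5
tcp_pos: [0.4632, -0.273, 0.0204]
tcp_rot: [-180.0, 0.1, 151.6]
wrist_force: [2.8, -2.4, 4.7]
gripper_width: 0.254
grasp_force: 35.3
```

```bash
python3 - <<'E'
from h import *
goto((.462,-.272,.018)); driver()
E
```

```text
t 16.5 p [ 0.4632 -0.273   0.0204] rot [-1.7998e+02  1.4000e-01  1.5160e+02] F [ 2.8 -2.4  4.7] w 0.2544610572581292 35.33950288547203
(0.462, -0.272, 0.018) tool shift [0.0016 0.0003 0.0024] 1 [0.0016 0.0003 0.0024]
x range -0.0323 0.0695 axis z at 0 0.0065 pitch deg 1.05 y -0.0004 yaw -0.54
[-0.0034 -0.0054 -0.0068 -0.007  -0.0064 -0.0058 -0.0051 -0.0047 -0.0046
 -0.0047 -0.0047 -0.0044 -0.0045 -0.0041]
362 [-0.0434 -0.0008 -0.0004];365 [-0.0452 -0.0008 -0.0009];368 [-0.048  -0.0008 -0.0005];371 [-0.0506 -0.0008 -0.0003];374 [ 0.0093 -0.0007 -0.058 ];377 [ 0.0083 -0.0007 -0.0583];
```

>>> {"method": "step_arm", "body": {
  "motion": [
    [0,0,0.002,0,0],
    [0,0,0,0,0],
    [0,0,0,0,0.03],
    [0,0,0,0,0.04],
    [0,0,0,0,0.06],
    [0,0,0,0,0.085],
    [0,0,0,0,0.085],
    [0,0,-0.02,0,0.085],
    [0,0,-0.05,0,0.085],
    [0,0,-0.06,0,0.085],
    [0,0,0,0,0.085],
    [0,0,0,0,0.085]
  ]
}}

```text
time: 18.05
tcp_pos: [0.4626, -0.2726, 0.1483]
tcp_rot: [-180.0, 0.1, 151.6]
wrist_force: [0.6, 0.5, -0.3]
gripper_width: 0.997
grasp_force: 0.0
```

```bash
python3 - <<'E'
from h import *
goto((.462,-.272,.018))
_,w=grab('wrist'); _,a=grab('scene'); _,b=grab('top')
for v in(150,180,205,240,270,290):
    print(v,[wz(arm.state(),w,282,v,.012).round(3)],wtool(w,282,v).round(4))
c=np.zeros((600,800,3),np.uint8); c[:400,:400]=cv2.resize(a['color'][90:290,140:340],(400,400)); c[:300,400:]=cv2.resize(w['color'],(400,300)); c[300:600,400:]=cv2.resize(b['color'][130:310,90:330],(400,300))
cv2.imwrite('pics/c4.png',c[:,:,::-1])
E
```

```text
t 18.05 p [ 0.4626 -0.2726  0.1483] rot [-1.7999e+02  9.0000e-02  1.5159e+02] F [ 0.6  0.5 -0.3] w 0.9968426442029757 0.0
(0.462, -0.272, 0.018) tool shift [0.001  0.0003 0.1303] 3 [0.0003 0.0001 0.0434]
150 [array([ 0.421, -0.248,  0.012])] [0.0485 0.0013 0.1229]
180 [array([ 0.443, -0.26 ,  0.012])] [0.0242 0.0014 0.1255]
205 [array([ 0.461, -0.27 ,  0.012])] [0.0034 0.0015 0.1255]
240 [array([ 0.489, -0.285,  0.012])] [-0.0318  0.0016  0.1355]
270 [array([ 0.516, -0.299,  0.012])] [-0.0621  0.0018  0.136 ]
290 [array([ 0.535, -0.309,  0.012])] [-0.0836  0.0018  0.1356]
```

View pics/c4.png

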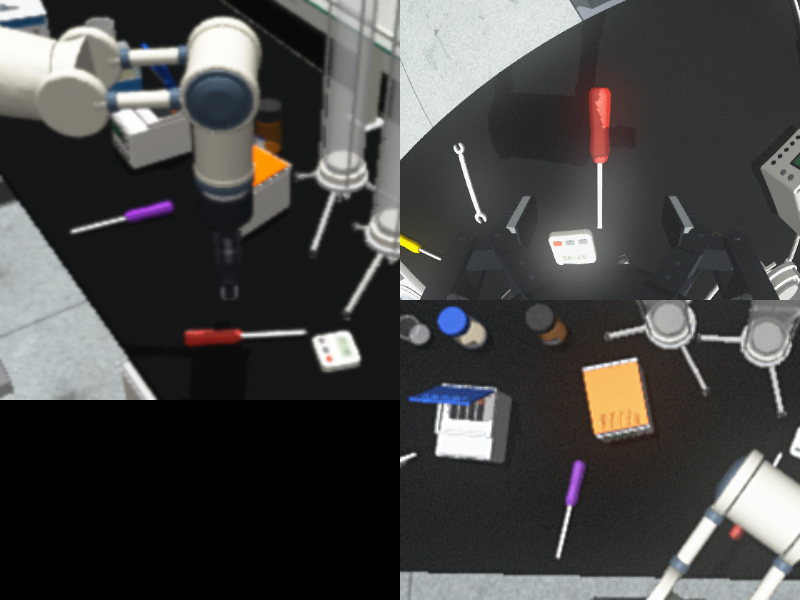

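The composite shows the blue cover standing open (450,395), the orange one shut (617,395) and the red driver flat on the worktop (245,336). The shaft's depth is constant along its length, and the gripper is clear.

```bash
python3 -c "
from h import *
print(arm.finish_job())"
```

```text
the job is handed in; nothing more can be done
None
```

I levered the blue cover open with the red screwdriver's blade, left the orange cover shut, laid the screwdriver flat on the worktop, and handed the job in at about 18 s of the 58 s allowed; no verdict was returned.

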